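Lay the fire-starter carton under the spice shelf

ROBOT

A 7-joint arm with a two-finger parallel gripper is mounted at the origin on the work surface. World frame = base frame: x ahead of the robot, y to its left, z up, the work surface at z = 0. Lengths are in m, angles in rad, forces in N, time in s.
With the tool pointing down it reaches from about 0.425 to 0.925 m from the base axis. Payload 6.8 kg.
Tool frame: the origin (TCP) lies on the centre line of the jaws, within the pads' length; the fingertips stand 11 mm ahead of it and the grasp point (between the pads) lies 8 mm behind it; z points along the fingers, y is the direction in which the jaws open and shut (so a half turn about z gives the same grasp; the last joint's range is limited). The gripper opens to 85 mm and grips with 20 to 120 N. Pads are 22 mm wide; open, the fingers measure 114 mm over their backs; the gripper's body (76 mm by 85 mm) begins 54 mm behind the grasp point. The pads swing forward as they close: fully open they stand 13 mm farther back than shut.
Start: joints at [1.172, 0.477, 0.022, 1.555, -0.011, 1.109, -0.083], TCP at [0.194, -0.647, 0.242] pointing down, gripper open.
Joint ranges: [-2.96, 2.96], [-0.34, 2.1], [-1.41, 1.46], [0.24, 2.44], [-1.37, 4.51], [0.17, 1.92], [-2.96, 2.96]. Speed limits (rad/s): [2.39, 2.39, 3.14, 3.14, 3.14, 3.14, 3.14].

INTERFACE

Orientations are given as a unit quaternion [w, x, y, z].
In Python, from station import bot gives the robot as it stands.
- The arm moves only by the tool move_arm, never from a script. Its argument "commands" is text: rows parted by semicolons, each of 7 numbers parted by spaces: the opening, from 0 (shut) to 1 (fully open), then the shift along the tool's x, y, z in cm, then the turn, a rotation vector about the tool's x, y, z in degrees. In form: gripper tx ty tz rx ry rz; .... A call has 1 to 12 rows; each row shifts and turns the commanded pose from where the row before left it, along the tool's axes as they then stand; what a row does not reach is not made up. A row lasts 1/12 s, in which the tool goes at most 41.7 mm and 7.16 degrees, less where a joint would pass 70% of its speed; a pose out of reach is approached as far as the arm can. A call with a gripper value outside its range is refused whole. The fingers move at their own pace and stop on an object; "force" is the grip in N (left out, the last holds). Time passes only in rows, so rows that do not move let the fingers close. It gives the time, the measured TCP pose, the force and the opening at its end, in the units of the state.
- bot.get_obs(): the state, without advancing time (a new reading comes with each control period).
- bot.read_camera(name): name is "scene" or "top" or "wrist"; returns a dict with "img" (480x640x3 uint8, red, green, blue), "K" (3x3 intrinsics, pixels), "rvec" (rotation vector, rad) and "tvec" (3), from world to camera coordinates, as OpenCV has them; the wrist camera has in their place "hand_eye" (4x4, takes a point from camera to tool coordinates, whose origin is the TCP and whose axes are the flange's). Camera axes: x right, y down, z forward; pixel columns grow to the right and rows downward; lengths in m; the calibration is good to about 2 mm. A picture is of the moment at which its call begins: read the wrist's pose just before it. There is no depth.
- bot.hand_in(): hands the job in, once; it reports no verdict.
The state is a dict: "t": time; "q": joint angles; "joint_vel": joint speeds; "joint_torque": joint torques, N m; "eef_pos": TCP position; "tool_rot": TCP orientation; "contact_force": force on the tool from outside, world axes, zero at the start; "torque": the same for the moment, N m; "gripper_width": opening from 0.0 (shut) to 1.0 (fully open).
Only numpy, scipy, OpenCV 4.12 (cv2) and the standard library are available. Lean on these libraries where they do the work, as an engineer would, in place of code of your own. Each camera call takes 0.05 s, during which the arm holds its last target. There are 200 camera calls.

TASK

Take the spice shaker off the top of the standing carton and stand it upright, wholly on the square tile trivet, setting it down rather than dropping it. Then push the top of the carton so that it tips over the edge of the rack's low board and lies flat on its back on that board, and push it along the board until it is fully home, square against the rear stop bar. Leave the ramekin, tongs, basting brush and grill clamp where they are, and never tip the shaker over.

Things in the scene. Friction and masses are not known exactly. Their poses are not given: they have to be found in the camera images.
- rack_front (a point): Fixed pine rack: middle of the front top edge of its low landing board, 12 mm above the worktop. x runs into the rack (away from the robot), y left along the edge, z up. Board 250 wide, 12 thick, x 0 to 200. A stop bar across it, 30 mm high above the board, has its front face at x = 185. Posts 24 by 18 at x 18 to 42, inner faces at y = +-106, carry the upper shelf.
- shelf_edge (a point): Middle of the front lower edge of the rack's upper shelf, 330 mm above the worktop, at x = -35 of rack_front, axes alike. Shelf 250 wide, 80 deep into the rack, 16 thick, with jars up to 62 mm tall. It overhangs carton and shaker, so a tool pointing straight down cannot reach them: lean it 35 to 45 degrees, fingers pointing down and into the rack.
- carton_center (a point): Centre of the plain cardboard carton, 50 deep (x), 110 wide (y), 170 tall (z), 0.2 to 0.4 kg, loose. At the start it stands on the worktop (this point 85 mm up), square to the rack, its back (+x side) within 2 mm of the board's front edge, which blocks its bottom when it is pushed from the front. x points into the rack, z up.
- carton: The same carton; origin at the centre of its bottom end. It tips over the edge by itself once leant about 20 degrees (front face near the top pushed about 50 mm). Then it lies on its back, z axis into the rack, bottom end about 10 mm in front of the board's edge, carton_center 25 mm above the board. Home: top end on the stop bar, carton_center at x = 100 of rack_front.
- shaker_center (a point): Centre, half-way up, of the red plastic spice shaker with a flip-top lid: upright round body 42 mm in diameter, lid 43, 80 mm tall, 0.09 kg, loose. It stands on the carton's top near its middle at the start, so this point is then 210 mm above the worktop. z points up along its axis; yaw is of no account.
- trivet_top (a point): Centre of the upper face of a fixed square tile trivet, 130 by 130 mm, 8 mm thick, flat on the worktop to the left or the right of the rack; x and y along its sides, z up. The ramekin stands on the other side.
- ramekin: White ceramic ramekin, 86 mm in diameter, 45 tall, loose bystander; origin at the centre of its underside.
- tongs: Stainless steel tongs lying flat along their x axis, about 240 long, 70 wide, 12 high, loose bystander; origin near the middle, on the underside.
- brush: Black silicone basting brush lying along its x axis, about 210 long, 34 wide, 14 high, loose bystander; origin near the middle, on the underside.
- clamp: Aluminium grill clamp holding two folded skewers, lying along its x axis, about 135 long, 32 wide, 22 high, loose bystander; origin at the underside of the clip.
- shaker: The same spice shaker; origin at the centre of its underside.
Mind the look-alikes: they are no part of the job. Of the things shaped like the shaker, the red one is meant. What is shaped like the carton but yellow is not meant.

How it is judged:
On the way, in this order (a step that is already met when the one before it is completed fails the run):
1. the shaker stands upright on the trivet, let go, with the carton still standing (x of shaker_center in the frame of trivet_top between -0.046 and 0.046 m and y of shaker_center in the frame of trivet_top between -0.046 and 0.046 m and z of shaker_center in the frame of trivet_top between 0.035 and 0.045 m and angle between each of shaker_center, carton_center's own z axis and vertical below 0.1 rad and contact force between the fingers and shaker below 0.1 N and linear speed of shaker below 0.02 m/s), for 0.2 s.
2. the carton lies flat on its back on the landing board (angle between carton_center's own x axis and vertical above 3.04 rad and z of carton_center in the frame of rack_front below 0.031 m), for 0.1 s.
At the end, for the whole second after the job is handed in: Carton at rest flat on its back on the board (within 0.1 rad), top end within 6 mm of the rear stop bar, square within 0.09 rad; shaker at rest upright (within 0.1 rad) on the trivet, its centre within 46 mm of the trivet's centre along each side (all of step 2 and x of carton_center in the frame of rack_front above 0.094 m and angle between the z axis of carton_center and the x axis of rack_front, either way round below 0.09 rad and linear speed of each of carton, shaker below 0.01 m/s and x of shaker_center in the frame of trivet_top between -0.046 and 0.046 m and y of shaker_center in the frame of trivet_top between -0.046 and 0.046 m and z of shaker_center in the frame of trivet_top between 0.035 and 0.045 m and angle between shaker_center's own z axis and vertical below 0.1 rad); the robot touches nothing.
It fails at once if the ramekin, tongs, brush or clamp is shifted by more than 25 mm (distance of any of ramekin, tongs, brush, clamp from where it was at the start of the episode above 0.025 m).
It fails at once if the shaker is tipped over (more than 0.6 rad) (angle between shaker_center's own z axis and vertical above 0.6 rad).
It fails at once if the shaker is dropped (falls faster than 0.6 m/s with no finger on it) (contact force between the fingers and shaker below 0.01 N and linear speed of shaker above 0.6 m/s).
It also fails if it takes over 51 s, if anything falls off the work surface, if the arm or the gripper's body presses on something with over 40 N, if the wrist force passes 120 N, or if a joint passes its speed limit or range.

## Working session

There is one attempt and no reset: what is moved stays moved. The work goes in short steps, Python scripts to look and compute and a tool call to move; the robot and the scene stay as the last step left them, time stands still between calls to the robot, and variables do not carry over. Pictures are saved under pics/ and viewed, about 8 in all and at most 12, crops included, and the job is handed in when it is done.

Besides the shell and the picture viewer there is one more tool, called by a JSON object that holds its "op" and its "data", one argument or row to a line. move_arm: Moves the arm, as the interface text tells. Its arguments: {"type":"object","properties":{"commands":{"type":"string"},"force":{"type":"number"}},"required":["commands"]}

```bash
mkdir -p pics; ls; python3 - <<'E'
from station import bot
import cv2,numpy as np,pickle
o=bot.get_obs();print(o['t'],o['eef_pos'],o['tool_rot'])
d={}
for n in('scene','top'):
    c=bot.read_camera(n);d[n]=c
    cv2.imwrite(f'pics/{n}0.png',c['img'][:,:,::-1])
    R=cv2.Rodrigues(np.array(c['rvec']))[0];print(n,c['K'],-R.T@np.array(c['tvec']).ravel(),R.round(2))
pickle.dump(d,open('cams0.pkl','wb'))
E
```

```text
pics
0.0 [ 0.19334857 -0.64613713  0.24133926] [-8.71317986e-04  9.89450158e-01  1.44870929e-01 -1.97155598e-04]
scene [[563.5702277   0.        318.6504352]
 [  0.        563.5702277 241.3600355]
 [  0.          0.          1.       ]] [1.36569115 0.38247393 1.10004014] [[-0.44  0.9  -0.  ]
 [ 0.63  0.31 -0.71]
 [-0.64 -0.31 -0.7 ]]
top [[559.71027264   0.         320.4158579 ]
 [  0.         559.71027264 241.08512035]
 [  0.           0.           1.        ]] [ 0.38386822 -0.02610901  1.38001068] [[ 0.01 -1.   -0.01]
 [-0.99 -0.   -0.16]
 [ 0.16  0.02 -0.99]]
```

View pics/scene0.png

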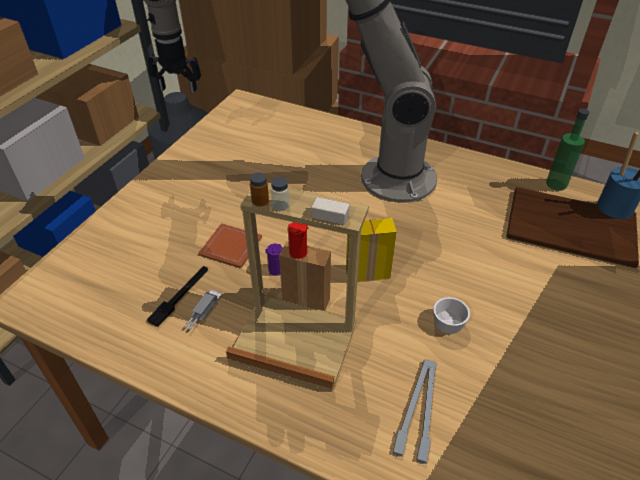

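View pics/top0.png

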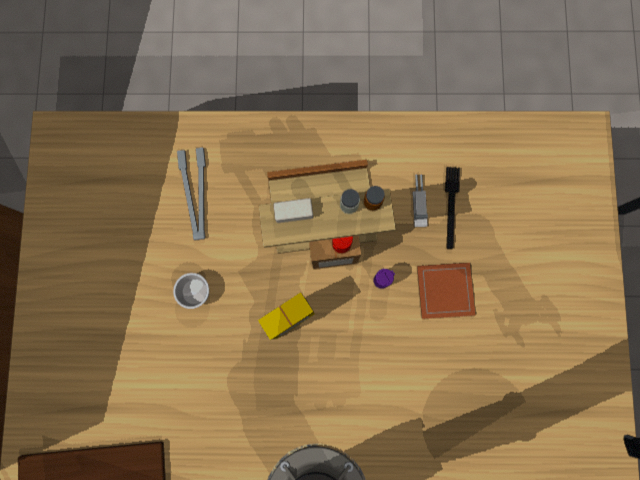

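Scene: the red shaker is at (298,240) on the brown carton, under the shelf. The trivet is at top-view (446,290), a purple look-alike at (384,278), and the yellow carton at (287,315). Next I compute the positions.

```bash
cat > h.py <<'E'
import numpy as np,cv2,pickle
def ray(c,uv):
    R=cv2.Rodrigues(np.array(c['rvec'],float))[0];t=np.array(c['tvec'],float).ravel()
    d=R.T@np.linalg.inv(c['K'])@np.array([*uv,1.]);return -R.T@t,d
def onz(c,uv,z):
    o,d=ray(c,uv);return (o+d*(z-o[2])/d[2])
def proj(c,P): return cv2.projectPoints(np.array(P,float).reshape(-1,3),np.array(c['rvec'],float),np.array(c['tvec'],float),np.array(c['K']),None)[0].reshape(-1,2)
def blob(img,lo,hi,roi=None):
    h=cv2.cvtColor(img,cv2.COLOR_RGB2HSV);m=cv2.inRange(h,np.array(lo),np.array(hi))
    if roi is not None:
        k=np.zeros_like(m);x0,y0,x1,y1=roi;k[y0:y1,x0:x1]=1;m*=k
    cs=cv2.findContours(m,cv2.RETR_EXTERNAL,cv2.CHAIN_APPROX_NONE)[0]
    return max(cs,key=cv2.contourArea).reshape(-1,2)
E
python3 - <<'E'
from h import *
np.set_printoptions(precision=4,suppress=True)
d=pickle.load(open('cams0.pkl','rb'));T,S=d['top'],d['scene']
h=cv2.cvtColor(T['img'],cv2.COLOR_RGB2HSV);hs=cv2.cvtColor(S['img'],cv2.COLOR_RGB2HSV)
print('hsv trivet',h[290,430],h[290,446],'purple',h[278,384],'shelf',h[228,330],'stop',h[170,320],'red',h[242,342],'carton',hs[280,300],hs[252,318])
b=blob(T['img'],(0,90,60),(9,215,255),(405,250,490,330));r=cv2.minAreaRect(b.astype(np.float32));print('trivet',r,onz(T,r[0],.008));print(np.array([onz(T,p,.008) for p in cv2.boxPoints(r)]))
b=blob(T['img'],(120,80,30),(150,255,255));print('purple',cv2.boundingRect(b),onz(T,b.mean(0),.08))
b=blob(T['img'],(20,180,80),(32,255,255),(240,280,330,350));r=cv2.minAreaRect(b.astype(np.float32));print('yellow',[onz(T,p,.17)[:2].round(3) for p in cv2.boxPoints(r)])
b=blob(T['img'],(0,220,80),(6,255,255),(300,220,370,270));print('redtop',cv2.boundingRect(b),onz(T,b.mean(0),.25))
b=blob(S['img'],(0,200,60),(6,255,255),(270,210,330,270));x,y,w,hh=cv2.boundingRect(b);print('redS',x,y,w,hh)
# width-centre of bottom and top, offset half ellipse
print('bottom front z.17',onz(S,(x+w/2,y+hh),.17),'top back z.25',onz(S,(x+w/2,y),.25))
print('shelf front corners',onz(T,(262,246),.346),onz(T,(394,230),.346))
print('stop top',onz(T,(268,174),.042),onz(T,(368,161),.042))
for n,c,(x0,y0,x1,y1) in(('s',S,(220,165,420,395)),('t',T,(240,150,410,350))):
    cv2.imwrite(f'pics/c{n}.png',cv2.resize(c['img'][y0:y1,x0:x1,::-1],None,fx=3 if n=='t' else 2.5,fy=3 if n=='t' else 2.5,interpolation=cv2.INTER_CUBIC))
i=cv2.imread('pics/cs.png');j=cv2.imread('pics/ct.png');i=cv2.resize(i,(500,575));cv2.imwrite('pics/cs.png',i)
E
```

```text
hsv trivet [ 10 190 130] [  9 182 136] purple [138 179 117] shelf [ 20 115 158] stop [ 14 180 116] red [  2 252 174] carton [ 16 120  87] [ 14 139 136]
trivet ((445.91802978515625, 290.0983581542969), (52.51073455810547, 52.51073455810547), 84.80557250976562) [ 0.4845 -0.3114  0.008 ]
[[ 0.5426 -0.2432  0.008 ]
 [ 0.5548 -0.3717  0.008 ]
 [ 0.4273 -0.3785  0.008 ]
 [ 0.4152 -0.2519  0.008 ]]
purple (374, 269, 21, 19) [ 0.5068 -0.1536  0.08  ]
yellow [array([0.406, 0.128]), array([0.468, 0.036]), array([0.426, 0.007]), array([0.365, 0.099])]
redtop (333, 237, 20, 16) [ 0.5616 -0.0525  0.25  ]
redS 288 222 20 37
bottom front z.17 [ 0.5913 -0.044   0.17  ] top back z.25 [ 0.5572 -0.0593  0.25  ]
shelf front corners [0.5407 0.0996 0.346 ] [ 0.5718 -0.1475  0.346 ]
stop top [0.7669 0.1256 0.042 ] [ 0.8004 -0.1217  0.042 ]
```

View pics/cs.png

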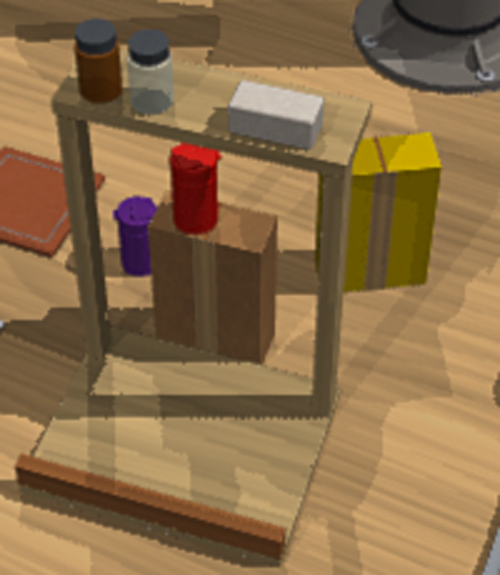

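View pics/ct.png

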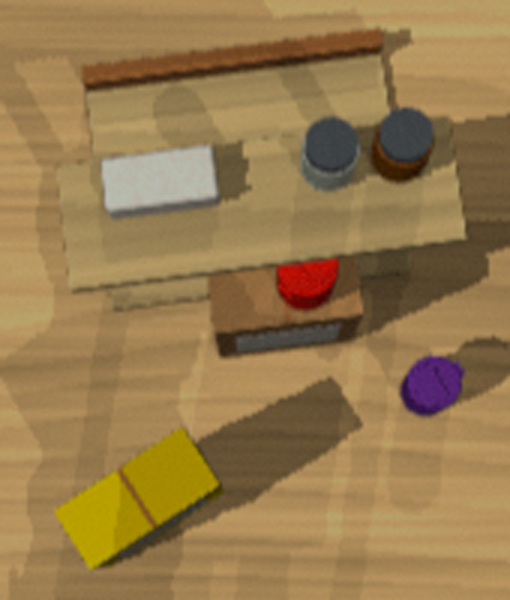

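Rack yaw is about 7.5°, rack_front ≈ (0.591,-0.019), the shaker ≈ (0.5745,-0.052) and the trivet centre ≈ (0.4845,-0.311). Next I plan the pre-grasp pose, leaned 40°.

```bash
cat >> h.py <<'E'
from scipy.spatial.transform import Rotation as Ro
def Rt(yaw,lean): # deg
    y=np.radians(yaw);l=np.radians(lean)
    z=np.array([np.sin(l)*np.cos(y),np.sin(l)*np.sin(y),-np.cos(l)]);yy=np.array([np.sin(y),-np.cos(y),0])
    return np.array([np.cross(yy,z),yy,z]).T
def cur(o):
    q=o['tool_rot'];return np.array(o['eef_pos']),Ro.from_quat([*q[1:],q[0]]).as_matrix()
def rows(p0,R0,p1,R1,n,g):
    w=Ro.from_matrix(R0.T@R1).as_rotvec();out=[]
    for k in range(n):
        Rk=R0@Ro.from_rotvec(w*k/n).as_matrix()
        out.append(f"{g:g} "+' '.join(f'{v:.2f}' for v in Rk.T@(p1-p0)/n*100)+' '+' '.join(f'{v:.2f}' for v in np.degrees(w)/n))
    print(';\n'.join(out))
YR=7.5;c,s=np.cos(np.radians(YR)),np.sin(np.radians(YR))
X=np.array([c,s,0]);Y=np.array([-s,c,0]);RF=np.array([.591,-.019,.012])
E
python3 - <<'E'
from h import *
from station import bot
d=pickle.load(open('cams0.pkl','rb'));T,S=d['top'],d['scene']
rk=lambda p:np.round([(p-RF)@X,(p-RF)@Y],4)
print('shaker lid front',rk(onz(T,(343,253),.25)),'sh',rk(np.array([.5745,-.052,0])))
for p in((311.7,261),(360.3,255.5)):print('carton front top',rk(onz(T,p,.17)))
for p in((277,220.5),):pass
for p in((220+152/2.5,165+207/2.5),(220+258/2.5,165+250/2.5),(220+277/2.5,165+213/2.5)):print('carton top S',rk(onz(S,p,.17)))
for p in((220+20/2.5,165+462/2.5),(220+283/2.5,165+538/2.5)):print('stop top back',rk(onz(S,p,.042)))
p,R=cur(bot.get_obs());R1=Rt(YR,40)
tg=np.array([.5745,-.052,.212])+.008*R1[:,2];pre=tg-.07*X+[0,0,.0]
print(tg,pre)
m=np.array([.36,-.33,.27])
rows(p,R,m,R,9,1);print();rows(m,R,pre,R1,9,1)
E
```

```text
shaker lid front [-0.0539 -0.0286] sh [-0.0207 -0.0306]
carton front top [-0.0518  0.0379]
carton front top [-0.0533 -0.0687]
carton top S [-0.0241 -0.0748]
carton top S [-0.0032  0.0353]
carton top S [-0.0531  0.0376]
stop top back [ 0.196 -0.123]
stop top back [0.1961 0.1231]
[ 0.57959831 -0.0513288   0.20587164] [ 0.51019717 -0.06046563  0.20587164]
1 2.78 -2.84 -0.31 0.00 0.00 0.00;
1 2.78 -2.84 -0.31 0.00 0.00 0.00;
1 2.78 -2.84 -0.31 0.00 0.00 0.00;
1 2.78 -2.84 -0.31 0.00 0.00 0.00;
1 2.78 -2.84 -0.31 0.00 0.00 0.00;
1 2.78 -2.84 -0.31 0.00 0.00 0.00;
1 2.78 -2.84 -0.31 0.00 0.00 0.00;
1 2.78 -2.84 -0.31 0.00 0.00 0.00;
1 2.78 -2.84 -0.31 0.00 0.00 0.00

1 2.46 -2.39 0.72 -0.37 4.44 0.97;
1 2.35 -2.44 0.89 -0.37 4.44 0.97;
1 2.24 -2.48 1.05 -0.37 4.44 0.97;
1 2.11 -2.52 1.20 -0.37 4.44 0.97;
1 1.97 -2.57 1.34 -0.37 4.44 0.97;
1 1.81 -2.61 1.47 -0.37 4.44 0.97;
1 1.65 -2.65 1.59 -0.37 4.44 0.97;
1 1.48 -2.68 1.69 -0.37 4.44 0.97;
1 1.30 -2.72 1.78 -0.37 4.44 0.97
```

{"op": "move_arm", "data": {
  "commands": "1 2.8 -2.8 -0.3 0 0 0;1 2.8 -2.8 -0.3 0 0 0;1 2.8 -2.8 -0.3 0 0 0;1 2.8 -2.8 -0.3 0 0 0;1 2.8 -2.8 -0.3 0 0 0;1 2.8 -2.8 -0.3 0 0 0;1 2.8 -2.8 -0.3 0 0 0;1 2.8 -2.8 -0.3 0 0 0;1 2.8 -2.8 -0.3 0 0 0",
  "force": 30
}}

```text
t: 0.85
eef_pos: [0.363, -0.3311, 0.2693]
tool_rot: [-0.0, 0.989, 0.145, -0.0]
contact_force: [1.4, 0.4, -0.8]
gripper_width: 0.999
```

{"op": "move_arm", "data": {
  "commands": "1 2.3 -2.4 0.7 -0.37 4.44 0.97;1 2.2 -2.4 0.8 -0.37 4.44 0.97;1 2.1 -2.5 0.9 -0.37 4.44 0.97;1 2.0 -2.5 1.1 -0.37 4.44 0.97;1 1.9 -2.55 1.2 -0.37 4.44 0.97;1 1.7 -2.6 1.3 -0.37 4.44 0.97;1 1.5 -2.65 1.4 -0.37 4.44 0.97;1 1.3 -2.7 1.5 -0.37 4.44 0.97;1 1.1 -2.7 1.6 -0.37 4.44 0.97;1 0 0 0 0 0 0"
}}

```text
t: 1.68
eef_pos: [0.4857, -0.0899, 0.2203]
tool_rot: [-0.028, 0.947, 0.076, 0.31]
contact_force: [-0.3, -0.4, 0.0]
gripper_width: 0.997
```

```bash
python3 - <<'E'
from h import *
from station import bot
np.set_printoptions(precision=4,suppress=True)
o=bot.get_obs();p,R=cur(o);print(o['t'],p,o['q'],R,sep='\n')
w=bot.read_camera('wrist');pickle.dump((o,w),open('w1.pkl','wb'));print(w['K'],w['hand_eye'])
cv2.imwrite('pics/w1.png',w['img'][:,:,::-1])
E
```

```text
1.6833
[ 0.4857 -0.0899  0.2203]
[ 0.5688  0.0323 -0.3788  2.3841 -1.011   0.2362 -0.2804]
[[ 0.7963  0.1614  0.583 ]
 [ 0.1271 -0.9869  0.0995]
 [ 0.5914 -0.0052 -0.8063]]
[[392.7141   0.     311.7787]
 [  0.     392.7141 242.6447]
 [  0.       0.       1.    ]] [[ 0.     -0.9596 -0.2812  0.0724]
 [ 1.     -0.0001  0.0003 -0.001 ]
 [-0.0003 -0.2812  0.9596 -0.1309]
 [ 0.      0.      0.      1.    ]]
```

View pics/w1.png

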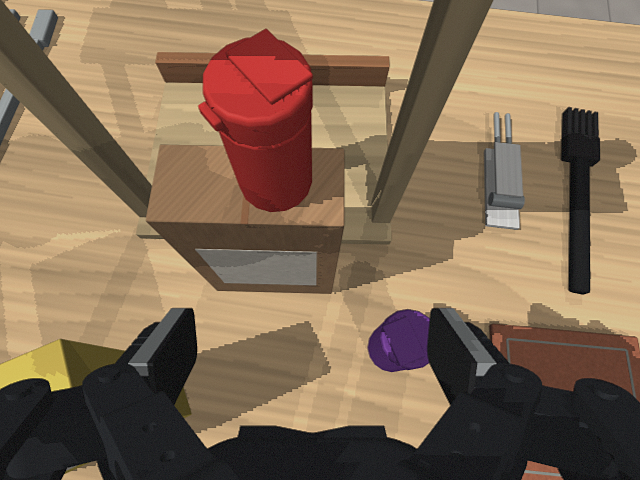

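Wrist view: the shaker base's near edge is at about (276,210) on the carton top, whose front edge runs (148,222)-(343,226). The arm is close to a joint limit here, which should ease as it moves forward.

```bash
cat >> h.py <<'E'
def wcam(o,w):
    p,R=cur(o);H=np.array(w['hand_eye']);Rw=R@H[:3,:3];t=R@H[:3,3]+p
    return dict(K=np.array(w['K']),rvec=cv2.Rodrigues(Rw.T)[0],tvec=-Rw.T@t,img=w['img'])
E
python3 - <<'E'
from h import *
from station import bot
np.set_printoptions(precision=4,suppress=True)
o,w=pickle.load(open('w1.pkl','rb'));C=wcam(o,w)
rk=lambda p:np.round([(p-RF)@X,(p-RF)@Y],4)
a=onz(C,(276,210),.17);d=ray(C,(276,210))[1];d[2]=0;d/=np.linalg.norm(d);S=a+.021*d;print('shaker',S,rk(S))
for q in((148,222),(343,226),(344,150),(165,147)):print('carton',onz(C,q,.17),rk(onz(C,q,.17)))
print('stop',rk(onz(C,(157,56),.042)),rk(onz(C,(389,60),.042)))
p,R=cur(bot.get_obs());R1=Rt(YR,40);S[2]=.212
tg=S+.008*R1[:,2];pre=tg-.06*X
print(tg,pre);rows(p,R,pre,R1,3,1);rows(pre,R1,tg,R1,3,1)
E
```

```text
shaker [ 0.5731 -0.0495  0.17  ] [-0.0217 -0.0279]
carton [0.5354 0.0107 0.17  ] [-0.0513  0.0367]
carton [ 0.5501 -0.0954  0.17  ] [-0.0506 -0.0704]
carton [ 0.598  -0.0895  0.17  ] [-0.0022 -0.0708]
carton [0.5834 0.0153 0.17  ] [-0.0031  0.035 ]
stop [0.1934 0.1208] [ 0.1944 -0.1272]
[ 0.5782 -0.0488  0.2059] [ 0.5187 -0.0567  0.2059]
1 0.72 -0.97 1.15 -0.41 1.27 0.43;
1 0.69 -0.98 1.16 -0.41 1.27 0.43;
1 0.66 -1.00 1.17 -0.41 1.27 0.43
1 1.53 -0.00 1.29 0.00 0.00 0.00;
1 1.53 -0.00 1.29 0.00 0.00 0.00;
1 1.53 -0.00 1.29 0.00 0.00 0.00
```

{"op": "move_arm", "data": {
  "commands": "1 0.72 -0.97 1.15 -0.41 1.27 0.43;1 0.7 -0.98 1.15 -0.41 1.27 0.43;1 0.66 -1 1.15 -0.41 1.27 0.43;1 0 0 0 0 0 0;1 0 0 0 0 0 0"
}}

```text
t: 2.15
eef_pos: [0.5037, -0.0764, 0.2162]
tool_rot: [-0.024, 0.943, 0.07, 0.324]
contact_force: [-0.5, 0.6, 0.2]
gripper_width: 1.003
```

```bash
python3 - <<'E'
from h import *
from station import bot
o=bot.get_obs();p,R=cur(o);R1=Rt(YR,40);print(p,R1.T@R,o['q'])
tg=np.array([.5731,-.0495,.212])+.008*R1[:,2]
rows(p,R,tg,R1,5,1)
E
```

```text
[ 0.50366281 -0.07643041  0.21615965] [[ 0.9992405   0.01300815 -0.03673151]
 [-0.01342008  0.99984955 -0.01099031]
 [ 0.03658302  0.0114749   0.99926473]] [ 0.28629198  0.04581166 -0.15332574  2.39941067 -1.25089778  0.17509769
 -0.09629172]
1 1.10 -0.33 1.12 -0.13 0.42 0.15;
1 1.09 -0.33 1.13 -0.13 0.42 0.15;
1 1.08 -0.34 1.13 -0.13 0.42 0.15;
1 1.07 -0.34 1.14 -0.13 0.42 0.15;
1 1.06 -0.35 1.15 -0.13 0.42 0.15
```

{"op": "move_arm", "data": {
  "commands": "1 0.5 -0.8 0.5 0 0 0;1 0.5 -0.8 0.5 -0.2 0 0.2;1 1.2 0 1.2 -0.2 0 0.2;1 1.2 0 1.2 -0.1 0 0.1;1 0.4 0 0.4 0 0 0;1 0 0 0 0 0 0"
}}

```text
t: 2.65
eef_pos: [0.5478, -0.0659, 0.2104]
tool_rot: [-0.022, 0.944, 0.065, 0.323]
contact_force: [-0.7, 0.6, -0.3]
gripper_width: 1.004
```

```bash
python3 - <<'E'
from h import *
from station import bot
o=bot.get_obs();p,R=cur(o);R1=Rt(YR,38);print(p,R1.T@R,o['q'])
tg=np.array([.5731,-.0495,.213])+.008*R1[:,2]
rows(p,R,tg,R1,3,1)
E
```

```text
[ 0.54780957 -0.06594574  0.2103556 ] [[ 0.99997657  0.00580728 -0.00362398]
 [-0.00582223  0.99997452 -0.00412941]
 [ 0.00359991  0.00415042  0.99998491]] [-0.14403502  0.11016068  0.24562452  2.35079754 -1.36200539  0.16991766
 -0.03832315]
1 0.77 -0.43 0.75 -0.08 0.07 0.11;
1 0.77 -0.43 0.76 -0.08 0.07 0.11;
1 0.77 -0.43 0.76 -0.08 0.07 0.11
```

{"op": "move_arm", "data": {
  "commands": "1 0.4 -0.6 0.4 0 0 0;1 0.4 -0.5 0.4 0 0 0;1 0.7 -0.3 0.7 0 0 0;1 0.8 0 0.8 0 0 0;1 0 0 0 0 0 0"
}}

```text
t: 3.07
eef_pos: [0.5784, -0.0476, 0.2084]
tool_rot: [-0.023, 0.944, 0.065, 0.322]
contact_force: [-0.2, -0.0, 0.1]
gripper_width: 1.0
```

```bash
python3 - <<'E'
from h import *
from station import bot
o=bot.get_obs();p,R=cur(o);R1=Rt(YR,38);print(p,R1.T@R,o['q'])
tg=np.array([.5731,-.0495,.213])+.008*R1[:,2]
rows(p,R,tg,R1,1,1)
w=bot.read_camera('wrist');cv2.imwrite('pics/w2.png',w['img'][:,:,::-1])
E
```

```text
[ 0.57837562 -0.04760341  0.20839344] [[ 0.99996307  0.00565575 -0.00647019]
 [-0.00569143  0.99996863 -0.00550914]
 [ 0.00643883  0.00554576  0.99996389]] [-0.28805859  0.16037241  0.35342982  2.30395661 -1.3641071   0.16997448
 -0.08478379]
1 -0.15 0.12 0.10 -0.32 0.37 0.33
```

View pics/w2.png

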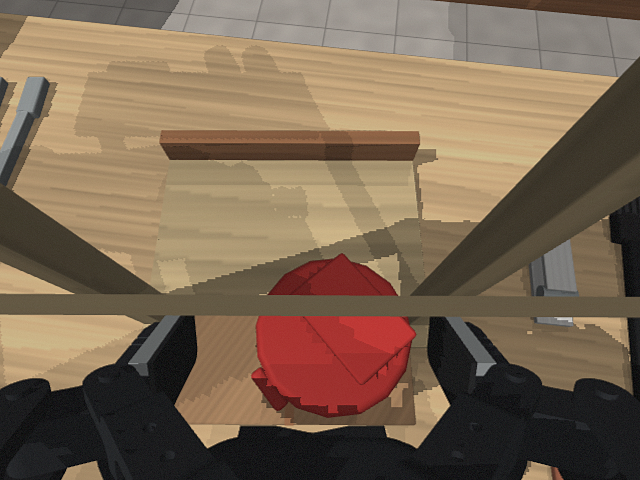

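The shaker's lid is centred at u≈335, against 312 for the jaws, so it sits about 5 mm toward tool +y. I'll shift and close.

{"op": "move_arm", "data": {
  "commands": "1 0 0.4 0 0 0 0;0.7 0 0 0 0 0 0;0.5 0 0 0 0 0 0;0.4 0 0 0 0 0 0;0.2 0 0 0 0 0 0;0.2 0 0 0 0 0 0;0.2 0 0 0 0 0 0;0.2 0 0 0 0 0 0",
  "force": 30
}}

```text
t: 3.78
eef_pos: [0.5776, -0.0517, 0.2082]
tool_rot: [-0.023, 0.944, 0.065, 0.322]
contact_force: [-1.0, -0.5, 1.5]
gripper_width: 0.485
```

{"op": "move_arm", "data": {
  "commands": "0.2 0.25 0 -0.3 0 0 0;0.2 0.5 0 -0.65 0 0 0;0.2 0 0 0 0 0 0;0.2 -0.8 0 -0.6 0 0 0;0.2 -0.8 0 -0.6 0 0 0;0.2 0 0 0 0 0 0"
}}

```text
t: 4.28
eef_pos: [0.5549, -0.0547, 0.2185]
tool_rot: [-0.023, 0.945, 0.065, 0.32]
contact_force: [0.1, -0.2, -1.2]
gripper_width: 0.487
```

```bash
python3 - <<'E'
from h import *
from station import bot
o=bot.get_obs();p,R=cur(o);print(p,o['q'],np.degrees(np.arccos(-R[2,2])),np.degrees(np.arctan2(R[1,2],R[0,2])),o['contact_force'])
w=bot.read_camera('scene');cv2.imwrite('pics/s2.png',w['img'][140:400,180:460,::-1])
E
```

```text
[ 0.55491076 -0.05470543  0.21851846] [-0.36780352  0.10061615  0.45281628  2.3406532  -1.20953658  0.1818961
 -0.21844267] 37.44256315488208 8.020373744359405 [ 0.14000753 -0.22914151 -1.15445247]
```

View pics/s2.png

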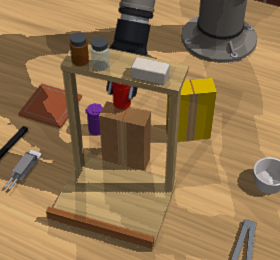

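Held and clear of the carton. Now to a point above the trivet, turning only about the vertical.

```bash
python3 - <<'E'
from h import *
from station import bot
p,R=cur(bot.get_obs())
a=p-.025*X;rows(p,R,a,R,2,.2)
R1=Ro.from_euler('z',-41,degrees=True).as_matrix()@R
b=np.array([.502,-.320,.222])+.005*np.array([.84,-.54,0])
rows(a,R,b,R1,14,.2)
E
```

```text
0.2 -0.99 -0.01 -0.76 0.00 0.00 0.00;
0.2 -0.99 -0.01 -0.76 0.00 0.00 0.00
0.2 -0.33 1.85 -0.29 -1.78 0.01 2.32;
0.2 -0.26 1.87 -0.23 -1.78 0.01 2.32;
0.2 -0.18 1.89 -0.17 -1.78 0.01 2.32;
0.2 -0.10 1.90 -0.11 -1.78 0.01 2.32;
0.2 -0.03 1.90 -0.05 -1.78 0.01 2.32;
0.2 0.05 1.90 0.01 -1.78 0.01 2.32;
0.2 0.13 1.90 0.07 -1.78 0.01 2.32;
0.2 0.20 1.89 0.13 -1.78 0.01 2.32;
0.2 0.28 1.87 0.18 -1.78 0.01 2.32;
0.2 0.36 1.85 0.24 -1.78 0.01 2.32;
0.2 0.43 1.83 0.30 -1.78 0.01 2.32;
0.2 0.50 1.80 0.36 -1.78 0.01 2.32;
0.2 0.58 1.76 0.41 -1.78 0.01 2.32;
0.2 0.65 1.73 0.47 -1.78 0.01 2.32
```

{"op": "move_arm", "data": {
  "commands": "0.2 -1 0 -0.75 0 0 0;0.2 -1 0 -0.75 0 0 0;0.2 -0.33 1.85 -0.29 -1.78 0 2.32;0.2 -0.26 1.87 -0.23 -1.78 0 2.32;0.2 -0.18 1.89 -0.17 -1.78 0 2.32;0.2 -0.1 1.9 -0.11 -1.78 0 2.32;0.2 -0.03 1.9 -0.05 -1.78 0 2.32;0.2 0.05 1.9 0 -1.78 0 2.32;0.2 0.13 1.9 0.07 -1.78 0 2.32"
}}

```text
t: 5.08
eef_pos: [0.5205, -0.1911, 0.2212]
tool_rot: [0.035, 0.941, -0.105, 0.32]
contact_force: [0.6, 0.9, -1.0]
gripper_width: 0.481
```

{"op": "move_arm", "data": {
  "commands": "0.2 0.2 1.89 0.13 -1.78 0 2.32;0.2 0.28 1.87 0.18 -1.78 0 2.32;0.2 0.36 1.85 0.24 -1.78 0 2.32;0.2 0.43 1.83 0.3 -1.78 0 2.32;0.2 0.5 1.8 0.36 -1.78 0 2.32;0.2 0.58 1.76 0.41 -1.78 0 2.32;0.2 0.65 1.73 0.47 -1.78 0 2.32;0.2 0 0 0 0 0 0;0.2 0 0 0 0 0 0"
}}

```text
t: 5.83
eef_pos: [0.508, -0.3237, 0.2224]
tool_rot: [0.091, 0.908, -0.269, 0.308]
contact_force: [-0.0, -0.0, -1.6]
gripper_width: 0.484
```

```bash
python3 - <<'E'
from h import *
from station import bot
o=bot.get_obs();p,R=cur(o);print(o['t'],p,o['q'],np.degrees(np.arccos(-R[2,2])),np.degrees(np.arctan2(R[1,2],R[0,2])),R[2])
E
```

```text
5.8333 [ 0.50800492 -0.32366695  0.22244887] [-0.54764361  0.29681107  1.14132054  2.28740268 -1.32125219  0.21970977
 -0.4226021 ] 37.50532007657269 -33.0069362197697 [ 6.08834716e-01 -6.75874100e-04 -7.93296812e-01]
```

{"op": "move_arm", "data": {
  "commands": "0.2 -1.22 0 1.59 0 0 0;0.2 -1.22 0 1.59 0 0 0;0.2 -1.22 0 1.59 0 0 0;0.2 -1.22 0 1.59 0 0 0;0.2 -1.22 0 1.59 0 0 0;0.2 0 0 0 0 0 0;0.2 0 0 0 0 0 0"
}}

```text
t: 6.42
eef_pos: [0.5147, -0.3254, 0.1656]
tool_rot: [0.082, 0.919, -0.273, 0.274]
contact_force: [1.4, 0.8, -0.7]
gripper_width: 0.486
```

```bash
python3 - <<'E'
from h import *
from station import bot
o=bot.get_obs();p,R=cur(o);print(o['t'],p,o['q'],np.degrees(np.arccos(-R[2,2])),np.degrees(np.arctan2(R[1,2],R[0,2])),R[2])
E
```

```text
6.4167 [ 0.51474067 -0.32539792  0.16564497] [-0.21835993  0.35363377  0.7626755   2.25814741 -1.36626554  0.16981359
 -0.39434449] 33.23438314253266 -33.09526957766668 [ 5.48065111e-01  4.12034863e-04 -8.36435571e-01]
```

The outward lean hits the q6 limit low down. I'll turn the held shaker 90° about the vertical, so the lean is tangential and reachable.

```bash
python3 - <<'E'
from h import *
from station import bot
p,R=cur(bot.get_obs())
Rg=Ro.from_quat([.944,.065,.322,-.023]).as_matrix()
off=Rg.T@np.array([-.005*c,-.005*s,0])
sh=np.array([.500,-.318,.222])
R1=Ro.from_euler('z',-41,degrees=True).as_matrix()@Rg;p1=sh-R1@off
rows(p,R,p1,R1,3,.2);print()
for k in range(1): 
    R2=Ro.from_euler('z',49,degrees=True).as_matrix()@Rg;p2=sh-R2@off
    rows(p1,R1,p2,R2,18,.2);print(p2)
E
```

```text
0.2 0.71 0.06 -1.78 0.02 1.48 0.03;
0.2 0.76 0.06 -1.76 0.02 1.48 0.03;
0.2 0.80 0.06 -1.74 0.02 1.48 0.03

0.2 -0.02 -0.03 -0.02 3.06 -0.01 -3.96;
0.2 -0.02 -0.03 -0.02 3.06 -0.01 -3.96;
0.2 -0.02 -0.03 -0.01 3.06 -0.01 -3.96;
0.2 -0.02 -0.03 -0.01 3.06 -0.01 -3.96;
0.2 -0.01 -0.04 -0.01 3.06 -0.01 -3.96;
0.2 -0.01 -0.04 -0.01 3.06 -0.01 -3.96;
0.2 -0.01 -0.04 -0.01 3.06 -0.01 -3.96;
0.2 -0.01 -0.04 -0.00 3.06 -0.01 -3.96;
0.2 -0.00 -0.04 -0.00 3.06 -0.01 -3.96;
0.2 0.00 -0.04 0.00 3.06 -0.01 -3.96;
0.2 0.00 -0.04 0.00 3.06 -0.01 -3.96;
0.2 0.01 -0.04 0.00 3.06 -0.01 -3.96;
0.2 0.01 -0.04 0.01 3.06 -0.01 -3.96;
0.2 0.01 -0.04 0.01 3.06 -0.01 -3.96;
0.2 0.01 -0.04 0.01 3.06 -0.01 -3.96;
0.2 0.02 -0.03 0.01 3.06 -0.01 -3.96;
0.2 0.02 -0.03 0.01 3.06 -0.01 -3.96;
0.2 0.02 -0.03 0.02 3.06 -0.01 -3.96
[ 0.50275968 -0.31383057  0.222     ]
```

{"op": "move_arm", "data": {
  "commands": "0.2 0.71 0.06 -1.78 0 1.48 0;0.2 0.76 0.06 -1.76 0 1.48 0;0.2 0.8 0.06 -1.74 0 1.48 0;0.2 0 0 0 0 0 0;0.2 0 -0.03 0 3.06 0 -3.96;0.2 0 -0.03 0 3.06 0 -3.96;0.2 0 -0.03 0 3.06 0 -3.96;0.2 0 -0.03 0 3.06 0 -3.96;0.2 0 -0.03 0 3.06 0 -3.96;0.2 0 -0.03 0 3.06 0 -3.96;0.2 0 0 0 0 0 0"
}}

```text
t: 7.33
eef_pos: [0.5045, -0.3217, 0.2225]
tool_rot: [0.01, 0.946, -0.027, 0.323]
contact_force: [-0.2, -0.8, -0.3]
gripper_width: 0.485
```

```bash
cat > st.py <<'E'
from h import *
from station import bot
o=bot.get_obs();p,R=cur(o);print(round(o['t'],2),p.round(4),o['q'].round(3) if hasattr(o['q'],'round') else o['q'],'lean',np.degrees(np.arccos(-R[2,2])).round(2),'yaw',np.degrees(np.arctan2(R[1,2],R[0,2])).round(2),R[2].round(4),o['contact_force'],o['gripper_width'])
E
python3 st.py
```

```text
7.33 [ 0.5045 -0.3217  0.2225] [ 0.049  0.242  0.687  2.214 -1.31   0.535  0.164] lean 37.73 yaw -3.39 [ 0.612   0.0016 -0.7909] [-0.24136221 -0.81162867 -0.34449549] 0.48452153396674486
```

Works as predicted; q6 is opening up. I'll continue the turn, then lower.

{"op": "move_arm", "data": {
  "commands": "0.2 0 -0.04 0 3.06 0 -3.96;0.2 0 -0.04 0 3.06 0 -3.96;0.2 0 -0.04 0 3.06 0 -3.96;0.2 0 -0.04 0 3.06 0 -3.96;0.2 0 -0.04 0 3.06 0 -3.96;0.2 0 -0.04 0 3.06 0 -3.96;0.2 0 -0.04 0 3.06 0 -3.96;0.2 0 -0.04 0 3.06 0 -3.96;0.2 0 -0.04 0 3.06 0 -3.96;0.2 0 -0.04 0 3.06 0 -3.96;0.2 0 0 0 0 0 0;0.2 0 0 0 0 0 0"
}}

```text
t: 8.33
eef_pos: [0.5045, -0.3157, 0.2216]
tool_rot: [-0.128, 0.869, 0.374, 0.296]
contact_force: [-0.8, -0.3, -1.0]
gripper_width: 0.485
```

{"op": "move_arm", "data": {
  "commands": "0.2 -1.22 0 1.58 0 0 0;0.2 -1.22 0 1.58 0 0 0;0.2 -1.22 0 1.58 0 0 0;0.2 -1.22 0 1.58 0 0 0;0.2 -1.22 0 1.58 0 0 0;0.2 -1.22 0 1.58 0 0 0;0.2 -1.22 0 1.58 0 0 0;0.2 0 0 0 0 0 0;0.2 0 0 0 0 0 0"
}}

```text
t: 9.08
eef_pos: [0.5033, -0.315, 0.082]
tool_rot: [-0.129, 0.869, 0.375, 0.296]
contact_force: [-0.8, -1.0, -0.5]
gripper_width: 0.482
```

```bash
python3 st.py; python3 - <<'E'
from station import bot
import cv2
w=bot.read_camera('scene')['img'];t=bot.read_camera('top')['img']
a=cv2.resize(w[150:350,120:320,::-1],(400,400));b=cv2.resize(t[200:400,330:530,::-1],(400,400))
cv2.imwrite('pics/p3.png',cv2.hconcat([a,b]))
E
```

```text
9.08 [ 0.5033 -0.315   0.082 ] [ 0.414  0.697  0.496  1.941 -1.187  1.091  0.938] lean 37.63 yaw 46.84 [ 0.6106 -0.0024 -0.7919] [-0.78517243 -0.97701443 -0.50463313] 0.4822207356142395
```

View pics/p3.png

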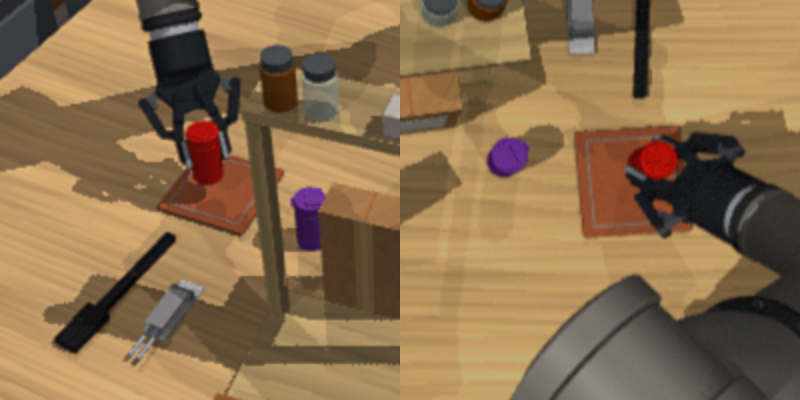

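The shaker is held upright above the trivet, and the carton is still standing. Lowering to contact.

{"op": "move_arm", "data": {
  "commands": "0.2 -0.73 0 0.95 0 0 0;0.2 -0.73 0 0.95 0 0 0;0.2 -0.3 0 0.4 0 0 0;0.2 -0.18 0 0.24 0 0 0;0.2 -0.06 0 0.08 0 0 0;0.2 0 0 0 0 0 0;0.2 0 0 0 0 0 0"
}}

```text
t: 9.77
eef_pos: [0.5039, -0.3159, 0.0495]
tool_rot: [-0.128, 0.869, 0.376, 0.296]
contact_force: [0.1, -0.1, -0.4]
gripper_width: 0.479
```

{"op": "move_arm", "data": {
  "commands": "0.2 -0.12 0 0.16 0 0 0;0.2 0 0 0 0 0 0;0.2 -0.06 0 0.08 0 0 0;0.2 0 0 0 0 0 0"
}}

```text
t: 10.1
eef_pos: [0.5039, -0.3157, 0.0464]
tool_rot: [-0.128, 0.869, 0.376, 0.296]
contact_force: [-0.2, -0.7, -0.8]
gripper_width: 0.486
```

{"op": "move_arm", "data": {
  "commands": "0.2 -0.06 0 0.08 0 0 0;0.2 0 0 0 0 0 0;0.2 0 0 0 0 0 0"
}}

```text
t: 10.35
eef_pos: [0.504, -0.3158, 0.0462]
tool_rot: [-0.128, 0.868, 0.376, 0.297]
contact_force: [-1.6, 0.1, 5.2]
gripper_width: 0.486
```

Contact at 5 N. Release it.

{"op": "move_arm", "data": {
  "commands": "0.5 0 0 0 0 0 0;0.52 0 0 0 0 0 0;0.56 0 0 0 0 0 0;0.62 0 0 0 0 0 0;0.7 0 0 0 0 0 0;0.8 0 0 0 0 0 0;0.9 0 0 0 0 0 0;1 0 0 0 0 0 0;1 0 0 0 0 0 0;1 0 0 0 0 0 0"
}}

```text
t: 11.18
eef_pos: [0.5039, -0.3157, 0.0454]
tool_rot: [-0.128, 0.869, 0.376, 0.296]
contact_force: [-0.7, -0.7, 0.6]
gripper_width: 0.999
```

```bash
python3 st.py; python3 - <<'E'
from h import *
from station import bot
np.set_printoptions(precision=4,suppress=True)
o=bot.get_obs();w=bot.read_camera('wrist');C=wcam(o,w)
T=bot.read_camera('top')
b=blob(T['img'],(0,225,80),(6,255,255),(400,240,500,340));print(cv2.boundingRect(b),onz(T,b.mean(0),.07))
cv2.imwrite('pics/w4.png',cv2.resize(w['img'][:,:,::-1],(400,300)))
E
```

```text
11.18 [ 0.5039 -0.3157  0.0454] [ 0.437  0.757  0.465  1.942 -1.235  1.062  1.004] lean 37.66 yaw 46.78 [ 6.110e-01  1.000e-04 -7.916e-01] [-0.71188453 -0.65055642  0.6467965 ] 0.9989644484444341
(441, 272, 24, 20) [ 0.4994 -0.3147  0.07  ]
```

View pics/w4.png

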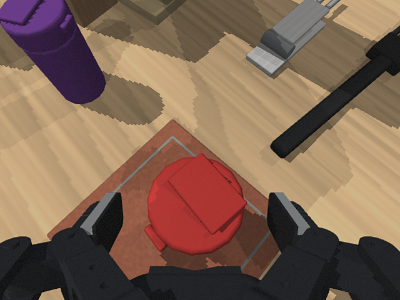

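The shaker stands at about (0.499,-0.316), free, some 15 mm from the trivet centre. Retreat along the tool axis, then straighten to vertical.

{"op": "move_arm", "data": {
  "commands": "1 0 0 -1.5 0 0 0;1 0 0 -3 0 0 0;1 0 0 -3 0 0 0;1 0 0 -3 0 0 0;1 0 0 -2 0 0 0;1 0 0 -2 0 -6.3 0;1 0 0 -2 0 -6.3 0;1 0 0 -2 0 -6.3 0;1 0 0 -2 0 -6.3 0;1 0 0 -2 0 -6.3 0;1 0 0 -2 0 -6.1 0;1 0 0 0 0 0 0"
}}

```text
t: 12.28
eef_pos: [0.4267, -0.4017, 0.2579]
tool_rot: [0.003, 0.916, 0.401, 0.0]
contact_force: [2.2, 1.5, 0.3]
gripper_width: 1.003
```

```bash
python3 st.py; python3 - <<'E'
from h import *
from station import bot
p,R=cur(bot.get_obs())
print('x az',np.degrees(np.arctan2(R[1,0],R[0,0])))
for n,yaw in((10,0),):
    a=np.array([.47,-.10,.28])
    R1=Ro.from_euler('z',70,degrees=True).as_matrix()@Rt(np.degrees(np.arctan2(R[1,0],R[0,0])),0)
    m=(p+a)/2;rows(p,R,m,R1,11,.6)
    R2=Rt(187.5,0);print();rows(m,R1,a,R2,11,.6)
E
```

```text
12.28 [ 0.4267 -0.4017  0.2579] [-0.057  0.444  0.954  1.806 -0.403  1.096  0.292] lean 0.37 yaw -59.24 [-0.0018  0.0062 -1.    ] [2.24662144 1.54218147 0.28364735] 1.003095823837955
x az 47.270446961149304
0.6 1.14 -0.79 -0.11 0.02 0.03 -6.36;
0.6 1.22 -0.65 -0.11 0.02 0.03 -6.36;
0.6 1.29 -0.51 -0.11 0.02 0.03 -6.36;
0.6 1.33 -0.37 -0.10 0.02 0.03 -6.36;
0.6 1.37 -0.22 -0.10 0.02 0.03 -6.36;
0.6 1.38 -0.07 -0.10 0.02 0.03 -6.36;
0.6 1.38 0.09 -0.10 0.02 0.03 -6.36;
0.6 1.36 0.24 -0.10 0.02 0.03 -6.36;
0.6 1.33 0.39 -0.10 0.02 0.03 -6.36;
0.6 1.28 0.54 -0.10 0.02 0.03 -6.36;
0.6 1.21 0.67 -0.10 0.02 0.03 -6.36

0.6 1.13 0.80 -0.10 0.00 0.00 -6.38;
0.6 1.03 0.92 -0.10 0.00 0.00 -6.38;
0.6 0.92 1.03 -0.10 0.00 0.00 -6.38;
0.6 0.80 1.13 -0.10 0.00 0.00 -6.38;
0.6 0.67 1.21 -0.10 0.00 0.00 -6.38;
0.6 0.53 1.28 -0.10 0.00 0.00 -6.38;
0.6 0.39 1.33 -0.10 0.00 0.00 -6.38;
0.6 0.24 1.36 -0.10 0.00 0.00 -6.38;
0.6 0.08 1.38 -0.10 0.00 0.00 -6.38;
0.6 -0.07 1.38 -0.10 0.00 0.00 -6.38;
0.6 -0.22 1.37 -0.10 0.00 0.00 -6.38
```

{"op": "move_arm", "data": {
  "commands": "0.6 1.14 -0.79 -0.1 0 0 -6.36;0.6 1.22 -0.65 -0.1 0 0 -6.36;0.6 1.29 -0.51 -0.1 0 0 -6.36;0.6 1.33 -0.37 -0.1 0 0 -6.36;0.6 1.37 -0.22 -0.1 0 0 -6.36;0.6 1.38 -0.07 -0.1 0 0 -6.36;0.6 1.38 0.09 -0.1 0 0 -6.36;0.6 1.36 0.24 -0.1 0 0 -6.36;0.6 1.33 0.39 -0.1 0 0 -6.36;0.6 1.28 0.54 -0.1 0 0 -6.36;0.6 1.21 0.67 -0.1 0 0 -6.36"
}}

```text
t: 13.2
eef_pos: [0.4432, -0.2531, 0.2651]
tool_rot: [-0.0, 0.523, 0.852, 0.001]
contact_force: [-0.3, -0.5, -0.5]
gripper_width: 0.601
```

{"op": "move_arm", "data": {
  "commands": "0.6 1.13 0.8 -0.1 0 0 -6.38;0.6 1.03 0.92 -0.1 0 0 -6.38;0.6 0.92 1.03 -0.1 0 0 -6.38;0.6 0.8 1.13 -0.1 0 0 -6.38;0.6 0.67 1.21 -0.1 0 0 -6.38;0.6 0.53 1.28 -0.1 0 0 -6.38;0.6 0.39 1.33 -0.1 0 0 -6.38;0.6 0.24 1.36 -0.1 0 0 -6.38;0.6 0.08 1.38 -0.1 0 0 -6.38;0.6 -0.07 1.38 -0.1 0 0 -6.38;0.6 -0.22 1.37 -0.1 0 0 -6.38;0.6 0 0 0 0 0 0"
}}

```text
t: 14.2
eef_pos: [0.4672, -0.101, 0.2762]
tool_rot: [0.0, -0.063, 0.998, 0.001]
contact_force: [-0.0, -0.4, -0.8]
gripper_width: 0.604
```

```bash
python3 st.py; python3 - <<'E'
from h import *
from station import bot
p,R=cur(bot.get_obs())
print('x az',np.degrees(np.arctan2(R[1,0],R[0,0])))
# right lean 25 about rack X: z -> towards -Y
def RL(f,r):
    B=Rt(7.5,f)@np.diag([-1,-1,1.])
    return Ro.from_rotvec(-np.radians(r)*X).as_matrix()@B
print(RL(0,25)[:,2],RL(40,12)[:,2])
a=np.array([.47,-.08,.26])
rows(p,R,a,RL(0,25),5,.6);print();rows(a,RL(0,25),a,RL(42,15),8,.6)
E
```

```text
14.2 [ 0.4672 -0.101   0.2762] [-0.312  0.108  0.433  1.993 -0.055  1.05   1.843] lean 0.14 yaw 79.6 [-8.0e-04  2.4e-03 -1.0e+00] [-0.01216917 -0.40465592 -0.78215821] 0.6043938395078197
x az -172.76631823464058
[ 0.05516275 -0.4190027  -0.90630779] [ 0.65807733 -0.0740064  -0.74930453]
0.6 -0.11 0.41 0.32 5.03 -0.00 -0.05;
0.6 -0.11 0.43 0.29 5.03 -0.00 -0.05;
0.6 -0.11 0.46 0.25 5.03 -0.00 -0.05;
0.6 -0.11 0.48 0.21 5.03 -0.00 -0.05;
0.6 -0.11 0.49 0.16 5.03 -0.00 -0.05

0.6 0.00 0.00 0.00 -1.19 -5.24 0.46;
0.6 0.00 0.00 0.00 -1.19 -5.24 0.46;
0.6 0.00 0.00 0.00 -1.19 -5.24 0.46;
0.6 0.00 0.00 0.00 -1.19 -5.24 0.46;
0.6 0.00 0.00 0.00 -1.19 -5.24 0.46;
0.6 0.00 0.00 0.00 -1.19 -5.24 0.46;
0.6 0.00 0.00 0.00 -1.19 -5.24 0.46;
0.6 0.00 0.00 0.00 -1.19 -5.24 0.46
```

{"op": "move_arm", "data": {
  "commands": "0.6 -0.11 0.41 0.3 5.03 0 0;0.6 -0.11 0.43 0.3 5.03 0 0;0.6 -0.11 0.45 0.25 5.03 0 0;0.6 -0.11 0.48 0.2 5.03 0 0;0.6 -0.11 0.49 0.15 5.03 0 0;0.6 0 0 0 -1.19 -5.24 0.46;0.6 0 0 0 -1.19 -5.24 0.46;0.6 0 0 0 -1.19 -5.24 0.46;0.6 0 0 0 -1.19 -5.24 0.46;0.6 0 0 0 0 0 0"
}}

```text
t: 15.03
eef_pos: [0.4664, -0.0851, 0.2585]
tool_rot: [0.191, -0.079, 0.965, -0.161]
contact_force: [-1.0, -1.0, -0.8]
gripper_width: 0.6
```

```bash
python3 st.py
```

```text
15.03 [ 0.4664 -0.0851  0.2585] [-0.547 -0.093  0.337  2.322  0.676  0.662  1.037] lean 28.96 yaw -35.55 [-0.3431 -0.3416 -0.875 ] [-1.00351788 -0.99714248 -0.76312689] 0.6003707598195964
```

```bash
cat >> h.py <<'E'
def RL(f,r):
    B=Rt(YR,f)@np.diag([-1,-1,1.])
    return Ro.from_rotvec(-np.radians(r)*X).as_matrix()@B
E
python3 - <<'E'
from h import *
from station import bot
p,R=cur(bot.get_obs())
# carton front centre in world, rack (-.052,-.017)
t=RF+(-.052-.03)*X-.017*Y;t[2]=.20
print(t);rows(p,R,t,RL(42,15),7,.6)
E
```

```text
[ 0.51192047 -0.04655771  0.2       ]
0.6 -0.43 0.74 0.83 -0.75 -3.02 0.14;
0.6 -0.38 0.73 0.86 -0.75 -3.02 0.14;
0.6 -0.33 0.72 0.89 -0.75 -3.02 0.14;
0.6 -0.28 0.71 0.92 -0.75 -3.02 0.14;
0.6 -0.23 0.70 0.94 -0.75 -3.02 0.14;
0.6 -0.18 0.69 0.96 -0.75 -3.02 0.14;
0.6 -0.13 0.67 0.98 -0.75 -3.02 0.14
```

{"op": "move_arm", "data": {
  "commands": "0.6 -0.43 0.74 0.83 -0.75 -3 0.14;0.6 -0.38 0.73 0.86 -0.75 -3 0.14;0.6 -0.33 0.72 0.89 -0.75 -3 0.14;0.6 -0.28 0.71 0.92 -0.75 -3 0.14;0.6 -0.23 0.7 0.94 -0.75 -3 0.14;0.6 -0.18 0.69 0.96 -0.75 -3 0.14;0.6 -0.13 0.67 0.98 -0.75 -3 0.14;0.6 0 0 0 0 0 0;0.6 0 0 0 0 0 0"
}}

```text
t: 15.78
eef_pos: [0.5035, -0.065, 0.2225]
tool_rot: [0.31, -0.1, 0.936, -0.133]
contact_force: [1.5, -0.7, -0.1]
gripper_width: 0.598
```

```bash
python3 st.py;python3 - <<'E'
from h import *
from station import bot
p,R=cur(bot.get_obs())
for f,r in((42,15),(42,5)):
    t=RF+(-.052-.03)*X-.017*Y;t[2]=.157
    print(t);rows(p,R,t,RL(f,r),4,.6)
E
```

```text
15.78 [ 0.5035 -0.065   0.2225] [-0.052  0.011 -0.13   2.433  1.356  0.307  0.354] lean 39.41 yaw -17.21 [-0.5533 -0.3114 -0.7726] [ 1.49266283 -0.68861915 -0.12469838] 0.5975657697666262
[ 0.51192047 -0.04655771  0.157     ]
0.6 0.62 0.92 1.31 -0.80 -1.68 0.27;
0.6 0.66 0.90 1.30 -0.80 -1.68 0.27;
0.6 0.70 0.88 1.29 -0.80 -1.68 0.27;
0.6 0.74 0.86 1.28 -0.80 -1.68 0.27
[ 0.51192047 -0.04655771  0.157     ]
0.6 0.62 0.92 1.31 -2.75 -1.65 1.83;
0.6 0.68 0.84 1.33 -2.75 -1.65 1.83;
0.6 0.75 0.75 1.35 -2.75 -1.65 1.83;
0.6 0.81 0.66 1.36 -2.75 -1.65 1.83
```

{"op": "move_arm", "data": {
  "commands": "0.6 0.62 0.92 1.31 -0.8 -1.68 0.27;0.6 0.66 0.9 1.3 -0.8 -1.68 0.27;0.6 0.7 0.88 1.29 -0.8 -1.68 0.27;0.6 0.74 0.86 1.28 -0.8 -1.68 0.27;0.6 0 0 0 0 0 0;0.6 0 0 0 0 0 0"
}}

```text
t: 16.28
eef_pos: [0.4989, -0.0681, 0.1899]
tool_rot: [0.3, -0.113, 0.936, -0.143]
contact_force: [-1.1, -0.5, -0.3]
gripper_width: 0.602
```

```bash
python3 st.py;python3 - <<'E'
from h import *
from station import bot
p,R=cur(bot.get_obs())
print('rack',(p-RF)@X,(p-RF)@Y)
for f,r in((42,15),(40,5)):
    t=RF+(-.052-.03)*X-.017*Y;t[2]=.157
    print(t);rows(p,R,t,RL(f,r),4,.6)
E
```

```text
16.28 [ 0.4989 -0.0681  0.1899] [ 0.499  0.127 -0.705  2.434  1.607  0.389  0.151] lean 38.82 yaw -18.69 [-0.5291 -0.3363 -0.7791] [-1.11616266 -0.5005602  -0.28584674] 0.6016928945375616
rack -0.09774354284315248 -0.036644818064531855
[ 0.51192047 -0.04655771  0.157     ]
0.6 0.02 0.74 0.73 -0.89 -1.94 0.75;
0.6 0.05 0.73 0.74 -0.89 -1.94 0.75;
0.6 0.09 0.71 0.75 -0.89 -1.94 0.75;
0.6 0.12 0.70 0.75 -0.89 -1.94 0.75
[ 0.51192047 -0.04655771  0.157     ]
0.6 0.02 0.74 0.73 -2.90 -1.44 2.24;
0.6 0.06 0.70 0.76 -2.90 -1.44 2.24;
0.6 0.11 0.66 0.79 -2.90 -1.44 2.24;
0.6 0.15 0.61 0.82 -2.90 -1.44 2.24
```

```bash
python3 - <<'E'
from h import *
from station import bot
p,R=cur(bot.get_obs())
t=RF-.075*X-.017*Y;t[2]=.158
rows(p,R,t,RL(38,17),4,.6)
E
```

```text
0.6 -0.14 0.73 0.81 -0.51 -0.94 0.42;
0.6 -0.12 0.72 0.81 -0.51 -0.94 0.42;
0.6 -0.10 0.72 0.82 -0.51 -0.94 0.42;
0.6 -0.09 0.71 0.83 -0.51 -0.94 0.42
```

{"op": "move_arm", "data": {
  "commands": "0.6 -0.14 0.73 0.81 -0.5 -0.94 0.42;0.6 -0.12 0.72 0.81 -0.5 -0.94 0.42;0.6 -0.1 0.72 0.82 -0.5 -0.94 0.42;0.6 -0.09 0.71 0.83 -0.5 -0.94 0.42;0.6 0 0 0 0 0 0"
}}

```text
t: 16.7
eef_pos: [0.5168, -0.0418, 0.1512]
tool_rot: [0.325, -0.11, 0.933, -0.112]
contact_force: [-0.4, -2.1, -0.9]
gripper_width: 0.599
```

```bash
python3 st.py;python3 - <<'E'
from h import *
from station import bot
p,R=cur(bot.get_obs())
print('rack',(p-RF)@X,(p-RF)@Y,'z in rack',R[:,2]@X,R[:,2]@Y,'y in rack',R[:,1]@X,R[:,1]@Y)
t=RF-.065*X-.017*Y;t[2]=.155
rows(p,R,t,RL(38,14),4,.6)
E
```

```text
16.7 [ 0.5168 -0.0418  0.1512] [ 0.939  0.506 -1.301  2.435  1.859  0.745  0.005] lean 40.2 yaw -12.24 [-0.5816 -0.2799 -0.7638] [-0.41512622 -2.07887102 -0.93878522] 0.5994037771644728
rack -0.07653451809021164 -0.012964536775569245 z in rack 0.607562296951331 -0.21801882154948224 y in rack -0.007404936107950912 0.9599937150718766
0.6 -0.27 -0.13 0.12 -0.38 -0.15 0.43;
0.6 -0.27 -0.12 0.12 -0.38 -0.15 0.43;
0.6 -0.27 -0.12 0.12 -0.38 -0.15 0.43;
0.6 -0.27 -0.12 0.12 -0.38 -0.15 0.43
```

In position with the tool jaws parallel to the rack. Pushing in.

{"op": "move_arm", "data": {
  "commands": "0.6 -0.8 0 0.6 0 0 0;0.6 -0.8 0 0.6 0 0 0;0.6 -0.8 0 0.6 0 0 0;0.6 0 0 0 0 0 0"
}}

```text
t: 17.03
eef_pos: [0.5516, -0.0405, 0.162]
tool_rot: [0.332, -0.112, 0.928, -0.122]
contact_force: [0.4, -0.3, 0.0]
gripper_width: 0.603
```

```bash
python3 st.py;python3 - <<'E'
from h import *
from station import bot
p,R=cur(bot.get_obs())
print('rack',(p-RF)@X,(p-RF)@Y,'z in rack',R[:,2]@X,R[:,2]@Y,'y in rack',R[:,1]@X,R[:,1]@Y)
a=bot.read_camera('scene')['img'][150:390,210:450,::-1];b=cv2.resize(bot.read_camera('wrist')['img'][:,:,::-1],(460,345))
cv2.imwrite('pics/p5.png',cv2.hconcat([cv2.resize(a,(340,345)),b]))
E
```

```text
17.03 [ 0.5516 -0.0405  0.162 ] [ 0.88   0.515 -1.253  2.37   1.842  0.758  0.049] lean 41.48 yaw -13.31 [-0.5899 -0.3012 -0.7492] [ 0.40853414 -0.2815326   0.01081821] 0.6033451125775231
rack -0.041893053153466926 -0.016137797180349286 z in rack 0.6190925302526907 -0.2353237392046074 y in rack -0.0020336200242473397 0.9535643312372526
```

View pics/p5.png

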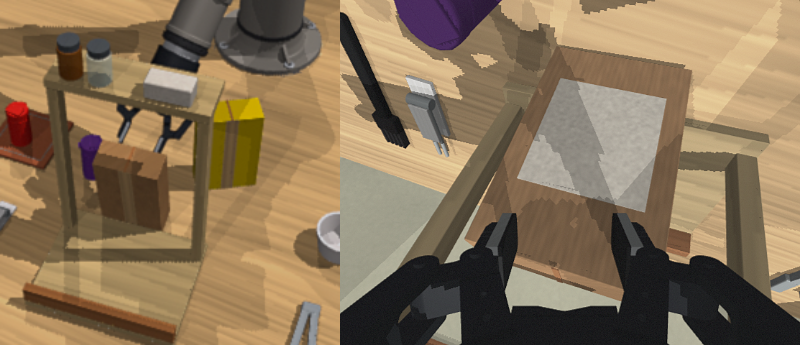

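Both fingers are on the carton's front near the top, and it has begun to lean. Continue.

{"op": "move_arm", "data": {
  "commands": "0.6 -0.67 0.06 0.77 0 0 0;0.6 -0.67 0.06 0.77 0 0 0;0.6 -0.5 0.05 0.55 0 0 0;0.6 0 0 0 0 0 0"
}}

```text
t: 17.47
eef_pos: [0.577, -0.0365, 0.1537]
tool_rot: [0.331, -0.111, 0.93, -0.119]
contact_force: [0.1, -0.1, -0.6]
gripper_width: 0.602
```

```bash
python3 st.py;python3 - <<'E'
from h import *
from station import bot
p,R=cur(bot.get_obs())
print('rack',(p-RF)@X,(p-RF)@Y)
c=bot.read_camera('scene');cv2.imwrite('pics/s6.png',c['img'][150:390,210:450,::-1])
E
```

```text
17.47 [ 0.577  -0.0365  0.1537] [ 0.834  0.574 -1.221  2.32   1.847  0.788  0.075] lean 41.15 yaw -12.98 [-0.5886 -0.294  -0.753 ] [ 0.06648783 -0.08187372 -0.61061854] 0.6021919242800338
rack -0.016163706838160683 -0.01548282265450707
```

View pics/s6.png

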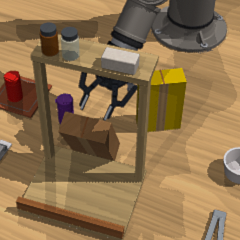

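The carton is toppling onto the board with the fingers off it. Back out, then reduce the lean for the low push.

{"op": "move_arm", "data": {
  "commands": "0.6 0.8 0 -0.6 0 0 0;0.6 1.6 0 -1.2 0 0 0;0.6 1.6 0 -1.2 0 0 0;0.6 0.8 0 -0.6 0 0 0;0.6 0 0 0 0 0 0"
}}

```text
t: 17.93
eef_pos: [0.5168, -0.0517, 0.1509]
tool_rot: [0.326, -0.106, 0.932, -0.122]
contact_force: [-0.1, -1.6, -0.1]
gripper_width: 0.602
```

```bash
python3 st.py;python3 - <<'E'
from h import *
from station import bot
np.set_printoptions(precision=4,suppress=True)
p,R=cur(bot.get_obs())
print('rack',(p-RF)@X,(p-RF)@Y)
t=RF-.065*X-.017*Y;t[2]=.15;R1=RL(25,0)
rows(p,R,t,R1,6,.6);print()
u=RF-.055*X-.017*Y;u[2]=.046
rows(t,R1,u,R1,5,.6)
S=bot.read_camera('scene');h=cv2.cvtColor(S['img'],cv2.COLOR_RGB2HSV)
# carton mask: brown in board area
m=cv2.inRange(h,np.array((10,100,40)),np.array((19,160,200)))
k=np.zeros_like(m);cv2.fillPoly(k,[proj(S,[RF-.06*X+.1*Y,RF-.06*X-.1*Y,RF+.18*X-.1*Y,RF+.18*X+.1*Y,RF+.18*X+.1*Y+[0,0,.05],RF-.06*X+.1*Y+[0,0,.05]]).astype(np.int32)],255)
np.save('m.npy',m);print('expected fallen centre top px',proj(S,[RF+.075*X-.017*Y+[0,0,.05]]))
# expected corners of lying carton top z=.062 x -.01...16
P=proj(S,[RF+a*X+b*Y+[0,0,.05] for a in(-.01,.16) for b in(-.072,.038)]);print(P)
for a in(.02,.08,.14,.175): 
    u_,v=proj(S,[RF+a*X-.04*Y+[0,0,.05]])[0];print(a,h[int(v),int(u_)])
E
```

```text
17.93 [ 0.5168 -0.0517  0.1509] [ 1.007  0.607 -1.405  2.436  1.852  0.87   0.064] lean 40.72 yaw -14.0 [-0.5814 -0.2958 -0.758 ] [-0.14923788 -1.56402427 -0.05496818] 0.6015305921823507
rack -0.07779739769500289 -0.022694340293236342
0.6 -0.18 0.10 0.12 -2.49 2.06 1.43;
0.6 -0.18 0.10 0.12 -2.49 2.06 1.43;
0.6 -0.18 0.10 0.11 -2.49 2.06 1.43;
0.6 -0.18 0.09 0.11 -2.49 2.06 1.43;
0.6 -0.18 0.09 0.11 -2.49 2.06 1.43;
0.6 -0.19 0.09 0.11 -2.49 2.06 1.43

0.6 0.70 0.00 1.97 0.00 0.00 0.00;
0.6 0.70 0.00 1.97 0.00 0.00 0.00;
0.6 0.70 0.00 1.97 0.00 0.00 0.00;
0.6 0.70 0.00 1.97 0.00 0.00 0.00;
0.6 0.70 0.00 1.97 0.00 0.00 0.00
expected fallen centre top px [[290.9922 315.1636]]
[[281.9083 283.135 ]
 [324.8925 294.0392]
 [254.6623 337.8019]
 [301.1017 350.808 ]]
0.02 [ 20  22 209]
0.08 [ 15  28 126]
0.14 [ 15 138 157]
0.175 [ 15 136  77]
```

The label (white pixels, low saturation) now faces up over the board, so the carton lies on its back. Reorient for the push.

{"op": "move_arm", "data": {
  "commands": "0.6 -0.18 0.1 0.12 -2.5 2.06 1.43;0.6 -0.18 0.1 0.12 -2.5 2.06 1.43;0.6 -0.18 0.1 0.11 -2.5 2.06 1.43;0.6 -0.18 0.09 0.11 -2.5 2.06 1.43;0.6 -0.18 0.09 0.11 -2.5 2.06 1.43;0.6 -0.18 0.09 0.11 -2.5 2.06 1.43;0.6 0 0 0 0 0 0"
}}

```text
t: 18.57
eef_pos: [0.5319, -0.0369, 0.1537]
tool_rot: [0.219, -0.069, 0.973, 0.018]
contact_force: [0.7, 0.5, 0.3]
gripper_width: 0.597
```

```bash
python3 st.py;python3 - <<'E'
from h import *
from station import bot
np.set_printoptions(precision=4,suppress=True)
p,R=cur(bot.get_obs())
print('rack',(p-RF)@X,(p-RF)@Y)
for f in(25,20):
    u=RF-.055*X-.017*Y;u[2]=.046
    rows(p,R,u,RL(f,0),6,.6)
E
```

```text
18.57 [ 0.5319 -0.0369  0.1537] [ 1.119  0.611 -1.392  2.226  1.189  0.619  0.663] lean 25.39 yaw 8.81 [-0.4288  0.005  -0.9034] [0.72287634 0.52533493 0.25562146] 0.5973158692376391
rack -0.06096033651587898 -0.0100469438933251
0.6 0.68 -0.13 1.66 0.09 0.07 0.09;
0.6 0.68 -0.12 1.66 0.09 0.07 0.09;
0.6 0.68 -0.12 1.66 0.09 0.07 0.09;
0.6 0.67 -0.12 1.67 0.09 0.07 0.09;
0.6 0.67 -0.12 1.67 0.09 0.07 0.09;
0.6 0.67 -0.12 1.67 0.09 0.07 0.09
0.6 0.68 -0.13 1.66 0.09 0.90 0.09;
0.6 0.65 -0.12 1.67 0.09 0.90 0.09;
0.6 0.63 -0.12 1.68 0.09 0.90 0.09;
0.6 0.60 -0.12 1.69 0.09 0.90 0.09;
0.6 0.57 -0.12 1.70 0.09 0.90 0.09;
0.6 0.55 -0.12 1.71 0.09 0.90 0.09
```

Pose reached. Lower to the carton's end height.

{"op": "move_arm", "data": {
  "commands": "0.6 0.67 -0.12 1.66 0 0 0;0.6 0.67 -0.12 1.66 0 0 0;0.6 0.67 -0.12 1.66 0 0 0;0.6 0.67 -0.12 1.66 0 0 0;0.6 0.67 -0.12 1.66 0 0 0;0.6 0.67 -0.12 1.66 0 0 0;0.6 0 0 0 0 0 0"
}}

```text
t: 19.15
eef_pos: [0.5352, -0.0418, 0.0428]
tool_rot: [0.217, -0.071, 0.973, 0.018]
contact_force: [-0.5, -0.0, -0.1]
gripper_width: 0.595
```

```bash
python3 st.py;python3 - <<'E'
from h import *
from station import bot
np.set_printoptions(precision=4,suppress=True)
p,R=cur(bot.get_obs())
print('rack',(p-RF)@X,(p-RF)@Y)
u=RF-.025*X-.017*Y;u[2]=.046
rows(p,R,u,RL(25,0),3,.6)
C=bot.read_camera('scene');h=cv2.cvtColor(C['img'],cv2.COLOR_RGB2HSV)
for y in(-.07,-.04,-.017,.01,.03):
    L=[(a,h[tuple(proj(C,[RF+a*X+y*Y+[0,0,.05]])[0].round().astype(int)[::-1])]) for a in np.arange(-.02,.19,.01)]
    print(y,' '.join(f"{a*100:.0f}:{v[1]}/{v[2]}" for a,v in L))
E
```

```text
19.15 [ 0.5352 -0.0418  0.0428] [ 0.919  0.775 -1.134  2.277  1.66   0.581  0.286] lean 25.14 yaw 8.89 [-0.4248  0.0037 -0.9053] [-0.48604839 -0.00763078 -0.06767307] 0.59504744682012
rack -0.05830309417950205 -0.015286116139744113
0.6 -1.05 -0.07 0.38 0.20 0.05 0.25;
0.6 -1.05 -0.07 0.38 0.20 0.05 0.25;
0.6 -1.05 -0.06 0.37 0.20 0.05 0.25
-0.07 -2:138/131 -1:138/142 0:138/126 1:135/149 2:132/157 3:136/144 4:131/103 5:138/135 6:133/149 7:127/92 8:138/85 9:120/89 10:140/89 11:137/164 12:133/113 13:137/136 14:138/144 15:108/92 16:110/88 17:111/119 18:109/115
-0.04 -2:138/151 -1:141/147 0:141/146 1:44/178 2:28/189 3:27/187 4:26/185 5:29/187 6:27/189 7:26/97 8:28/102 9:31/122 10:106/147 11:137/136 12:137/156 13:137/160 14:140/159 15:139/77 16:139/79 17:139/77 18:110/90
-0.017 -2:140/148 -1:140/144 0:139/143 1:24/190 2:28/189 3:27/188 4:29/187 5:26/185 6:29/105 7:24/106 8:26/99 9:28/192 10:63/153 11:137/141 12:138/142 13:141/145 14:138/170 15:142/77 16:139/79 17:142/77 18:108/92
0.01 -2:140/140 -1:139/143 0:141/143 1:44/180 2:27/186 3:29/187 4:29/191 5:31/106 6:32/105 7:25/103 8:29/191 9:29/191 10:67/144 11:140/140 12:141/134 13:140/159 14:140/170 15:136/77 16:142/77 17:141/76 18:111/92
0.03 -2:141/145 -1:139/147 0:138/142 1:141/141 2:140/146 3:143/143 4:140/137 5:143/75 6:139/75 7:140/137 8:141/163 9:139/161 10:139/162 11:138/161 12:138/164 13:140/164 14:138/166 15:141/74 16:136/75 17:140/82 18:112/112
```

Pixels show the carton lying square, with its top end at x'≈0.147 and its bottom end at ≈-0.023. It needs about 38 mm more. Pushing.

{"op": "move_arm", "data": {
  "commands": "0.6 -0.9 0 0.4 0 0 0;0.6 -0.9 0 0.4 0 0 0;0.6 -0.9 0 0.4 0 0 0;0.6 -0.9 0 0.4 0 0 0;0.6 -0.6 0 0.28 0 0 0;0.6 0 0 0 0 0 0"
}}

```text
t: 19.7
eef_pos: [0.5854, -0.0365, 0.0471]
tool_rot: [0.219, -0.07, 0.973, 0.017]
contact_force: [-1.0, -0.2, -0.4]
gripper_width: 0.601
```

```bash
cat > ck.py <<'E'
from h import *
from station import bot
p,R=cur(bot.get_obs())
print('rack',(p-RF)@X,(p-RF)@Y)
C=bot.read_camera('scene');h=cv2.cvtColor(C['img'],cv2.COLOR_RGB2HSV)
for y in(-.06,-.04,-.017,.01,.03):
    L=[(a,h[tuple(proj(C,[RF+a*X+y*Y+[0,0,.05]])[0].round().astype(int)[::-1])]) for a in np.arange(-.01,.205,.005)]
    e=[a for a,v in L if v[1]<60]
    print(y,'label',np.round(e[:1]+e[-1:],3),' '.join(f"{a*1000:.0f}:{v[1]}/{v[2]}" for a,v in L if a>.14))
E
python3 st.py; python3 ck.py
```

```text
19.7 [ 0.5854 -0.0365  0.0471] [ 0.86   0.806 -1.112  2.172  1.584  0.601  0.374] lean 25.42 yaw 8.52 [-0.4292  0.0024 -0.9032] [-0.98217528 -0.1523438  -0.40162595] 0.601304271062993
rack -0.007798197601411762 -0.016630468936067278
-0.06 label [] 145:138/139 150:140/138 155:138/140 160:139/139 165:137/141 170:139/145 175:139/110 180:136/73 185:143/75 190:130/86 195:112/107 200:168/149
-0.04 label [0.04 0.13] 145:139/152 150:137/156 155:138/157 160:139/160 165:139/162 170:139/162 175:140/135 180:139/75 185:144/78 190:139/79 195:133/65 200:169/130
-0.017 label [0.045 0.125] 145:138/140 150:142/142 155:140/151 160:137/166 165:138/168 170:140/168 175:150/92 180:136/73 185:136/79 190:135/81 195:133/67 200:167/130
0.01 label [-0.01   0.125] 145:138/157 150:138/159 155:137/156 160:139/158 165:140/168 170:137/167 175:138/124 180:143/75 185:142/79 190:137/78 195:134/63 200:169/140
0.03 label [] 145:138/161 150:137/162 155:139/162 160:139/165 165:139/165 170:138/166 175:140/146 180:136/73 185:139/75 190:138/76 195:145/67 200:169/130
```

{"op": "move_arm", "data": {
  "commands": "0.6 -0.45 0 0.2 0 0 0;0.6 -0.3 0 0.14 0 0 0;0.6 -0.1 0 0.05 0 0 0;0.6 0 0 0 0 0 0"
}}

```text
t: 20.08
eef_pos: [0.5923, -0.0355, 0.0461]
tool_rot: [0.218, -0.07, 0.973, 0.017]
contact_force: [-0.5, 0.6, -0.5]
gripper_width: 0.601
```

{"op": "move_arm", "data": {
  "commands": "0.6 -0.1 0 0.05 0 0 0;0.6 0 0 0 0 0 0"
}}

```text
t: 20.25
eef_pos: [0.5932, -0.0354, 0.0461]
tool_rot: [0.218, -0.07, 0.973, 0.017]
contact_force: [-2.2, -0.6, 1.1]
gripper_width: 0.601
```

```bash
python3 st.py; python3 ck.py|grep -v "^0.06"
```

```text
20.25 [ 0.5932 -0.0354  0.0461] [ 0.849  0.814 -1.107  2.154  1.57   0.606  0.391] lean 25.25 yaw 8.52 [-0.4266  0.0022 -0.9044] [-2.22423408 -0.60986369  1.08525757] 0.601455847836517
rack 3.1674749527950816e-05 -0.01658235540994149
-0.06 label [] 145:138/140 150:139/139 155:138/140 160:138/140 165:138/140 170:137/141 175:139/143 180:138/151 185:140/80 190:138/74 195:127/76 200:165/130
-0.04 label [0.01  0.135] 145:140/157 150:137/160 155:139/156 160:139/156 165:138/159 170:142/162 175:138/159 180:140/159 185:141/74 190:137/78 195:134/76 200:169/130
-0.017 label [0.05  0.135] 145:140/137 150:138/139 155:137/143 160:141/150 165:138/165 170:138/168 175:140/144 180:142/144 185:140/80 190:134/78 195:134/74 200:169/130
0.01 label [-0.01   0.135] 145:139/161 150:139/161 155:137/158 160:139/156 165:138/157 170:139/162 175:139/160 180:139/145 185:141/74 190:137/78 195:138/74 200:169/139
0.03 label [] 145:138/161 150:138/161 155:139/162 160:138/164 165:140/164 170:138/166 175:138/159 180:137/143 185:138/74 190:139/75 195:143/75 200:167/130
```

Top end is now around 0.183. I'll push in small steps until the stop bar shows in the force.

{"op": "move_arm", "data": {
  "commands": "0.6 -0.13 0 0.06 0 0 0;0.6 0 0 0 0 0 0;0.6 -0.13 0 0.06 0 0 0;0.6 0 0 0 0 0 0"
}}

```text
t: 20.63
eef_pos: [0.5957, -0.035, 0.0459]
tool_rot: [0.218, -0.07, 0.973, 0.017]
contact_force: [-5.0, -0.6, 3.9]
gripper_width: 0.603
```

{"op": "move_arm", "data": {
  "commands": "0.6 -0.13 0 0.06 0 0 0;0.6 0 0 0 0 0 0;0.6 0 0 0 0 0 0"
}}

```text
t: 20.88
eef_pos: [0.5959, -0.0349, 0.0455]
tool_rot: [0.217, -0.07, 0.974, 0.016]
contact_force: [-10.4, -2.0, 7.8]
gripper_width: 0.6
```

The motion stalled and the force rose to 10 N, so it is against the stop. Retreat and check.

{"op": "move_arm", "data": {
  "commands": "0.6 0.45 0 -0.2 0 0 0;0.6 1.8 0 -0.85 0 0 0;0.6 1.8 0 -0.85 0 0 0;0.6 0.9 0 -0.42 0 0 0;0.6 0 0 -1 0 0 0;0.6 0 0 0 0 0 0"
}}

```text
t: 21.38
eef_pos: [0.5393, -0.0434, 0.056]
tool_rot: [0.219, -0.07, 0.973, 0.017]
contact_force: [1.0, -1.0, 1.2]
gripper_width: 0.599
```

```bash
python3 st.py; python3 ck.py; python3 - <<'E'
from h import *
from station import bot
T=bot.read_camera('top')
b=blob(T['img'],(0,225,80),(6,255,255),(400,240,500,340));print(cv2.boundingRect(b),onz(T,b.mean(0),.07))
S=bot.read_camera('scene')['img'];cv2.imwrite('pics/end.png',cv2.hconcat([cv2.resize(S[140:400,150:410,::-1],(400,400)),cv2.resize(T['img'][130:350,250:490,::-1],(400,400))]))
E
```

```text
21.38 [ 0.5393 -0.0434  0.056 ] [ 0.93   0.746 -1.145  2.266  1.604  0.57   0.33 ] lean 25.33 yaw 8.46 [-0.4278  0.0015 -0.9039] [ 0.95642382 -0.95849774  1.17620369] 0.5992048934146715
rack -0.0544369448574991 -0.017464220335015185
-0.06 label [] 145:138/139 150:137/138 155:140/138 160:140/140 165:139/138 170:139/139 175:139/141 180:140/146 185:140/144 190:138/74 195:143/75 200:169/125
-0.04 label [0.05  0.135] 145:146/155 150:139/158 155:137/156 160:139/156 165:138/157 170:139/160 175:137/158 180:139/161 185:142/88 190:140/73 195:137/78 200:169/80
-0.017 label [0.055 0.14 ] 145:141/156 150:140/158 155:139/160 160:139/160 165:139/163 170:140/166 175:139/143 180:139/143 185:140/133 190:141/74 195:139/77 200:171/82
0.01 label [0.05 0.14] 145:142/160 150:138/161 155:137/158 160:137/154 165:138/153 170:139/160 175:140/157 180:138/146 185:139/79 190:145/74 195:136/77 200:173/87
0.03 label [] 145:139/160 150:139/160 155:138/161 160:141/163 165:139/163 170:138/163 175:139/158 180:139/141 185:141/98 190:143/75 195:142/70 200:169/95
(447, 272, 18, 20) [ 0.50156564 -0.32077071  0.07      ]
```

View pics/end.png

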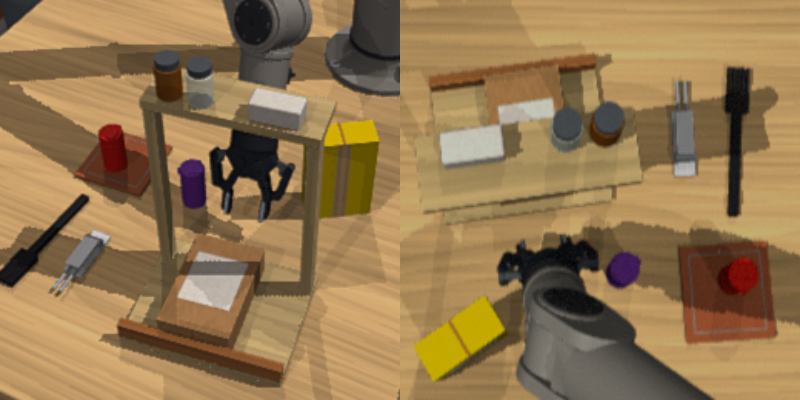

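The carton lies flat and square against the stop, the shaker is upright on the trivet, and the gripper is clear. Handing in.

```bash
python3 -c "
from station import bot
print(bot.hand_in())"
```

```text
the job is handed in; nothing more can be done
None
```

The job is handed in at about 21.5 s of the 51 s allowed. The hand-in gave no verdict.

- **Shaker:** I took the red shaker off the carton and set it down on the trivet with about 5 N of contact before letting go. In the last pictures it stands upright, about 15–20 mm from the trivet's centre along each side, against the 46 mm allowed.
- **Carton:** I tipped it onto its back and pushed it along the board until it stalled on the stop bar at about 10 N. In the final image its top end is at x ≈ 0.185 of rack_front all along its width, so it is square.
- **Bystanders:** The last picture shows the brush and clamp undisturbed. The ramekin and tongs were outside that final crop; the arm never went near them.
- **Gripper:** The gripper was backed about 55 mm off the carton, and the force reading was within noise (about 1–2 N).
- **One thing went wrong:** My first try at lowering the shaker hit a wrist joint limit and tilted it about 4° in the grip. I raised it, turned it 90° about the vertical, and then lowered it upright.

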